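# Lift the pan lid under the lamp

## Robot

A 7-joint arm with a two-finger parallel gripper is mounted at the origin on a cart in front of the work surface, level with it; the furniture and walls round the work are solid. World frame = base frame: x ahead of the robot, y to its left, z up, the work surface at z = 0. Lengths are in m, angles in rad, forces in N, time in s.
With the tool pointing down it reaches from about 0.4 to 0.85 m from the base axis. Payload 4.5 kg.
Tool frame: the origin (TCP) lies between the finger pads; the fingertips stand 8 mm ahead of it and the grasp point (between the pads) lies 11 mm behind it; z points along the fingers, y is the direction in which the jaws open and shut (so a half turn about z gives the same grasp; the last joint's range is limited). The gripper opens to 88 mm and grips with 3 to 60 N. Pads are 18 mm wide; open, the fingers measure 123 mm over their backs; the gripper's body (75 mm by 187 mm) begins 45 mm behind the grasp point.
Start: joints at [-1.098, 0.689, -0.195, 1.565, 0.157, 0.902, -0.215], TCP at [0.266, 0.566, 0.223] pointing down, gripper open.
Joint ranges: [-3.01, 3.01], [-0.46, 2.08], [-1.47, 1.51], [0.13, 2.56], [-1, 4.14], [0.04, 2.09], [-2.66, 2.66]. Speed limits (rad/s): [2.57, 2.57, 3.14, 3.14, 3.14, 3.14, 3.14].

## Interface

Orientations are given as a unit quaternion [x, y, z, w].
In Python, from plant import r gives the robot as it stands.
- The arm moves only by the tool carry_out, never from a script. Its argument "commands" is a list that holds one entry, the list of rows, each a list of 7 numbers: the turn, a rotation vector about the tool's x, y, z in rad, then the shift along the tool's x, y, z in cm, then the finger opening in cm, from 0 to 8.81. A call has 1 to 10 rows; each row is the pose to reach, as a shift and turn from the pose commanded when the call began, along the tool's axes at that moment; what a row does not reach only later rows make up. A row lasts 1/12 s, in which the tool goes at most 41.7 mm and 7.16 degrees, less where a joint would pass 70% of its speed; a pose out of reach is approached as far as the arm can. A call with a gripper value outside its range is refused whole. The fingers move at their own pace and stop on an object; "force" is the grip in N (left out, the last holds). Time passes only in rows, so rows that repeat a pose let the fingers close. It gives the time, the measured TCP pose, the force and the opening at its end, in the units of the state.
- r.get_state(): the state, without advancing time (a new reading comes with each control period).
- r.snapshot(name): name is "scene" or "top" or "wrist"; returns a dict with "pixels" (480x640x3 uint8, red, green, blue), "mtx" (3x3 intrinsics, pixels), "k1" (the pictures are not rectified: a ray, as slopes to the right and down, at radius r is drawn at 1 + k1 r^2 times it, then the intrinsics apply), "xyz" and "rotation" of the camera in the world. Camera axes: x right, y down, z forward; pixel columns grow to the right and rows downward; lengths in m; the calibration is good to about 2 mm. A picture is of the moment at which its call begins. There is no depth.
- r.finish_job(): hands the job in, once; it reports no verdict.
The state is a dict: "clock": time; "q": joint angles; "qd": joint speeds; "joint_torque": joint torques, N m; "tool_pos": TCP position; "eef_rot": TCP orientation; "contact_force": force on the tool from outside, world axes, zero at the start; "moment": the same for the moment, N m; "opening": opening from 0.0 (shut) to 1.0 (fully open).
Only numpy, scipy, OpenCV 4.12 (cv2) and the standard library are available. Lean on these libraries where they do the work, as an engineer would, in place of code of your own. Each camera call takes 0.05 s, during which the arm holds its last target.

## Task

The worktop lamp is in the way over the covered frying pan that stands on the worktop (not the one on the hob): swing it aside by its knob, until no part of it is above the pan. Then take the pan's lid by its handle, lift it straight up and hold it level and still, directly over the pan with about 10 cm between the pan's rim and the lid, so that one can look in and the drips fall back into the pan. Finish still holding the lid there; leave the pan and the things around it where they are.

Things in the scene. Friction and masses are not known exactly. Their poses are not given: they have to be found in the camera images.
- lamp_arm (a joint): Angle (rad) of the worktop lamp's level arm about its upright post; 0 = straight out of the lamp's front; growing values turn it anticlockwise seen from above (the arm points roughly towards the robot, so its head goes to -y, the robot's right). Stops at -1.4 and 1.4. Light friction (under 1 N at the knob); it stays where it is left.
- lamp_knob (a point): Centre of the upright black knob on the lamp's head: round, 20 mm thick, 28 mm of gripping length, its top 17 mm above this point. Below it the head, an aluminium disc 84 mm wide: top 20 mm and underside 49 mm below this point. A level arm 12 mm thick, centreline 32 mm below this point, runs from the head to the post; the knob is 250 mm from the post's axis.
- lamp_hinge (a point): The point on the axis of the lamp's post (upright axis) at the height of the arm, 236 mm above the worktop. The foot is a disc 110 mm in diameter, fixed to the worktop; the post is 16 mm thick.
- pan_mouth (a point): Centre of the round mouth of the black frying pan, at the height of its rim (56 mm above the worktop). The pan is 208 mm wide over its rim, loose, 0.8 kg; its long handle runs from the rim along this frame's -y to 298 mm from this point, up to 65 mm above the worktop. Frame z is up.
- lid_center (a point): Centre of the round brown pan lid lying on the pan, half-way up (19 mm above its lower edge). Loose, about 0.3 kg, 219 mm wide, domed to 3 mm above this point. Its black handle is a flat bar on a 12 mm stem: 60 mm long along this frame's y, 32 mm wide along x, from 11 to 19 mm above this point, 8 mm of air below it. Grip it from above across the 32 mm. Frame z is up.
- garlic_center (a point): Centre of a garlic bulb, 60 mm wide and 58 mm high, standing near the pan; bystander, to be left alone.
- onion_center (a point): Centre of an onion, 83 mm wide and 94 mm high, standing near the pan; bystander, to be left alone.
- steel_cup_center (a point): Centre (half-way up) of an upright steel drinking cup, 74 mm wide and 99 mm high, near the pan; bystander, to be left alone.
- lid: The pan lid as a body; origin at the centre of its lower edge.
- pan: The frying pan as a body; origin on the worktop, 97 mm from the mouth's centre along the frame's -y (at the root of the handle).

How it is judged:
On the way, in this order (a step that is already met when the one before it is completed fails the run):
1. the lamp is swung clear of the pan while the lid still lies on it (horizontal distance between lamp_knob and pan_mouth above 0.145 m and height (world z) of lid_center below 0.087 m and horizontal distance between lid_center and pan_mouth below 0.03 m), for 0.2 s.
2. the lid is lifted off the pan (height (world z) of lid_center above 0.105 m and contact force between lid and pan below 0.05 N and contact force between lid and the fingers above 0.5 N), for 0.2 s.
At the end, for the whole second after the job is handed in: Fingers hold the lid, off pan and lamp: lower edge 65 to 140 mm above the rim, centre within 40 mm of the pan's, level within 8 degrees, still (20 mm/s, 0.15 rad/s); lamp knob over 145 mm from the pan's centre horizontally; pan, garlic, onion and cup moved under 30 mm (horizontal distance between lamp_knob and pan_mouth above 0.145 m and height (world z) of lid_center between 0.14 and 0.215 m and horizontal distance between lid_center and pan_mouth below 0.04 m and angle between lid's own z axis and vertical below 0.14 rad and linear speed of lid below 0.02 m/s and angular speed of lid below 0.15 rad/s and contact force between lid and the fingers above 0.5 N and contact force between lid and pan below 0.05 N and contact force between lid and lamp below 0.05 N and distance of each of pan_mouth, garlic_center, onion_center, steel_cup_center from where it was at the start of the episode below 0.03 m); the arm keeps its last pose, push and grip.
It fails at once if the lid is tipped more than 20 degrees (angle between lid's own z axis and vertical above 0.35 rad).
It fails at once if the pan is shoved more than 30 mm or tipped (distance of pan_mouth from where it was at the start of the episode above 0.03 m or angle between pan's own z axis and vertical above 0.2 rad).
It fails at once if the garlic bulb is moved more than 30 mm (distance of garlic_center from where it was at the start of the episode above 0.03 m).
It fails at once if the onion is moved more than 30 mm (distance of onion_center from where it was at the start of the episode above 0.03 m).
It fails at once if the steel cup is moved more than 30 mm (distance of steel_cup_center from where it was at the start of the episode above 0.03 m).
It also fails if it takes over 50 s, if anything falls off the work surface, if the arm or the gripper's body presses on something with over 40 N, if the wrist force passes 120 N, or if a joint passes its speed limit or range.

## Working session

There is one attempt and no reset: what is moved stays moved. The work goes in short steps, Python scripts to look and compute and a tool call to move; the robot and the scene stay as the last step left them, time stands still between calls to the robot, and variables do not carry over. Pictures are saved under pics/ and viewed, and the job is handed in when it is done.

Besides the shell and the picture viewer there is one more tool, called after "Call:" by a JSON object that holds its "fn" and its "kwargs", one argument or row to a line. carry_out: Moves the arm, as the interface text tells. Its arguments: {"type":"object","properties":{"commands":{"type":"array"},"force":{"type":"number"}},"required":["commands"]}

```bash
mkdir -p pics; ls; python3 - <<'E'
from plant import r
import cv2
print(r.get_state())
for n in("scene","top","wrist"):
    s=r.snapshot(n); cv2.imwrite(f"pics/{n}0.png",s["pixels"][:,:,::-1]); print(n,s["mtx"],s["k1"],s["xyz"],s["rotation"])
E
```

```text
pics
{'clock': 0.0, 'q': array([-1.09817105,  0.68999064, -0.19450426,  1.56636326,  0.15728411,
        0.90252401, -0.21508962]), 'qd': array([-6.98276857e-04, -8.19632036e-04, -5.96785195e-05,  5.79788475e-05,
        1.31876177e-03,  1.34794609e-04, -1.31027069e-03]), 'joint_torque': array([-1.56169306e-03, -5.27555144e+01, -1.26768060e+00, -1.53434533e+01,
       -5.27176692e-02,  6.36090888e-03,  1.77068428e-04]), 'tool_pos': array([0.26530781, 0.56513968, 0.22260056]), 'eef_rot': array([ 2.17617343e-01,  9.76033705e-01, -9.37381696e-04, -1.39703710e-04]), 'contact_force': array([0.47890093, 0.54520804, 0.20292121]), 'moment': array([ 0.01240061,  0.01943326, -0.01804738]), 'opening': 1.003446357346321}
scene [[476.38287741   0.         311.95263672]
 [  0.         476.38287741 248.51815924]
 [  0.           0.           1.        ]] -0.014534303370534504 [ 1.04779499 -0.23948005  0.9149171 ] [ 0.83959299  0.44226782 -0.15429388 -0.27509305]
top [[473.24652522   0.         318.88556095]
 [  0.         473.24652522 233.39004342]
 [  0.           0.           1.        ]] 0.01673137186257769 [0.48206686 0.06142907 1.24443773] [ 0.71538113 -0.69643661  0.03850598 -0.04151128]
wrist [[422.34786109   0.         318.71090886]
 [  0.         422.34786109 233.89749171]
 [  0.           0.           1.        ]] -0.04687556510415444 [0.20512721 0.59379942 0.38480695] [0.83624719 0.53236761 0.07026805 0.11107548]
```

View pics/scene0.png

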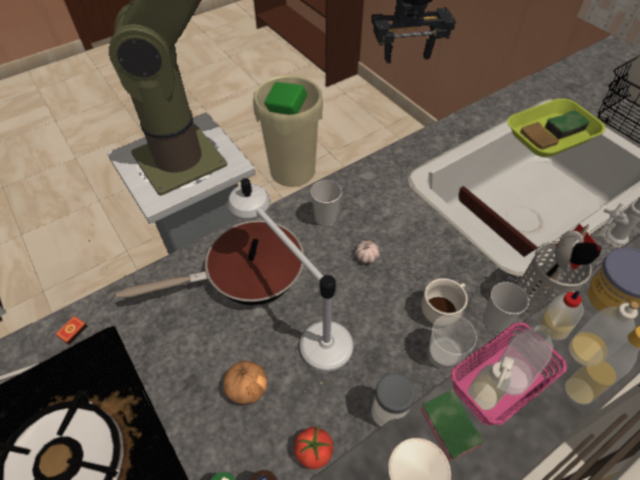

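View pics/top0.png

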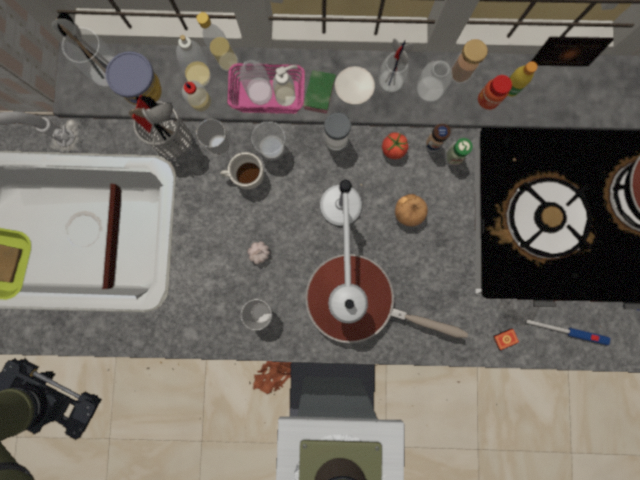

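View pics/wrist0.png

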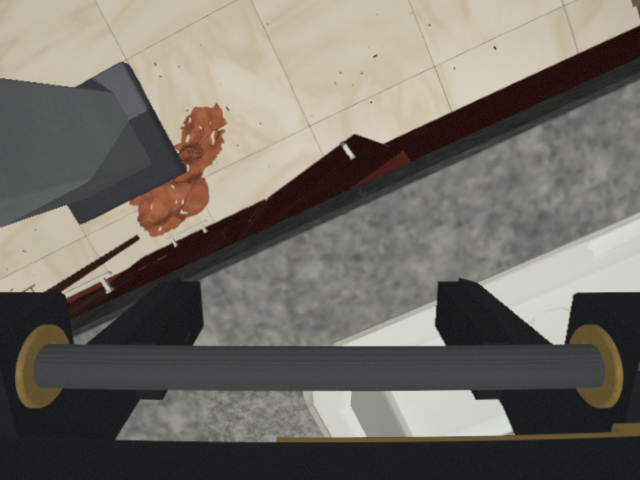

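The top view shows the lamp foot at about (341,205), the knob at (349,304), the pan and lid centred near (350,298), the garlic at (258,252), the cup at (256,316) and the onion at (411,211). I'll measure these next.

```bash
cat > h.py <<'E'
import numpy as np,cv2
from scipy.spatial.transform import Rotation as R
from plant import r
def dist(s): return np.array([s["k1"],0,0,0,0.])
def ray(s,uv):
    p=cv2.undistortPoints(np.array([[uv]],float),s["mtx"],dist(s))[0,0]
    return np.array(s["xyz"]),R.from_quat(s["rotation"]).apply([p[0],p[1],1])
def plane(s,uv,z):
    o,d=ray(s,uv); return o+d*(z-o[2])/d[2]
def proj(s,P):
    Rm=R.from_quat(s["rotation"]).as_matrix().T
    return cv2.projectPoints(np.array([P],float),cv2.Rodrigues(Rm)[0],-Rm@np.array(s["xyz"]),s["mtx"],dist(s))[0].ravel()
def tri(s1,a,s2,b):
    o1,d1=ray(s1,a);o2,d2=ray(s2,b)
    t=np.linalg.lstsq(np.c_[d1,-d2],o2-o1,rcond=None)[0]
    return (o1+t[0]*d1+o2+t[1]*d2)/2,np.linalg.norm(o1+t[0]*d1-o2-t[1]*d2)
E
python3 - <<'E'
from h import *
S=r.snapshot("scene");T=r.snapshot("top")
np.save("S.npy",S,allow_pickle=True);np.save("T.npy",T,allow_pickle=True)
def crop(s,x,y,w,h,k,n):
    cv2.imwrite(n,cv2.resize(s["pixels"][y:y+h,x:x+w,::-1],None,fx=k,fy=k,interpolation=cv2.INTER_CUBIC))
crop(T,290,170,180,190,3,"pics/topc.png")
crop(S,190,170,190,210,2.8,"pics/scc.png")
# dark knob, hinge
for s,n,box in((T,"top",(290,170,180,190)),(S,"scene",(190,170,190,210))):
    x,y,w,h=box
    im=s["pixels"][y:y+h,x:x+w].astype(int)
    m=(im.max(2)<45).astype(np.uint8)
    N,_,st,c=cv2.connectedComponentsWithStats(m)
    for i in range(1,N):
        if st[i,4]>15: print(n,"dark",st[i]+[x,y,0,0,0],c[i]+[x,y])
    hsv=cv2.cvtColor(s["pixels"],cv2.COLOR_RGB2HSV)
    m=((hsv[...,0]<8)|(hsv[...,0]>172))&(hsv[...,1]>100)&(hsv[...,2]<150)
    m=m.astype(np.uint8)
    N,_,st,c=cv2.connectedComponentsWithStats(m)
    for i in range(1,N):
        if st[i,4]>500: print(n,"red",st[i],c[i])
E
```

```text
top dark [341 181  10  11  57] [345.61403509 187.47368421]
top dark [346 301   7   7  30] [349.26666667 303.96666667]
top red [103 184  17 105 772] [111.19170984 236.22797927]
top red [ 308  257   83   83 3919] [349.63613167 297.3625925 ]
scene dark [242 179   9  17 120] [245.73333333 187.00833333]
scene dark [247 239  11  22 137] [252.25547445 250.1459854 ]
scene dark [320 276  15  23 289] [327.04844291 286.50865052]
scene dark [228 294  54  14 176] [254.625      301.73295455]
scene red [ 460  187   77   68 1156] [496.25605536 222.32352941]
scene red [ 208  223   93   76 5089] [251.47966202 262.19041069]
```

View pics/topc.png

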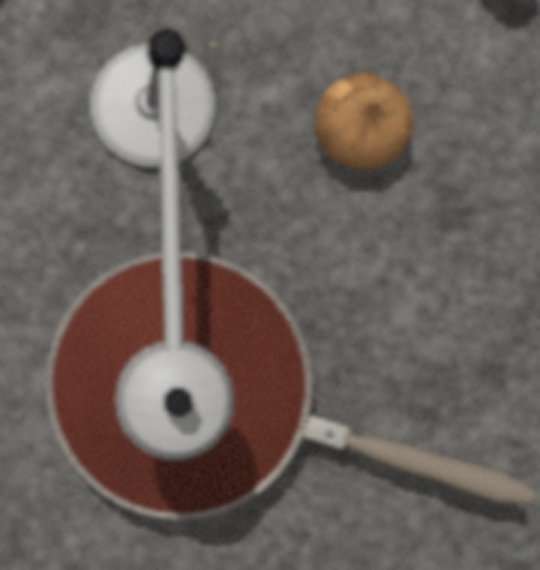

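View pics/scc.png

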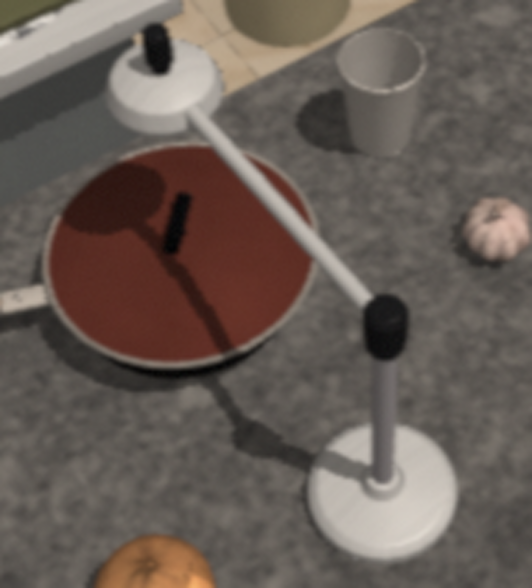

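```bash
python3 - <<'E'
from h import *
S=np.load("S.npy",allow_pickle=True).item();T=np.load("T.npy",allow_pickle=True).item()
np.set_printoptions(precision=4,suppress=True)
print("knob tri",tri(S,(245.7,187),T,(349.3,304)),"top plane .282",plane(T,(349.3,304),.282),"scene .268",plane(S,(245.7,187),.268))
print("hinge foot top",plane(T,(341,205),.015),"scene foot",plane(S,(327,345),.015),"post cap tri",tri(S,(327,284),T,(345.6,187.5)))
for s,n in((T,"top"),(S,"scene")):
    hsv=cv2.cvtColor(s["pixels"],cv2.COLOR_RGB2HSV)
    m=(((hsv[...,0]<8)|(hsv[...,0]>172))&(hsv[...,1]>100)&(hsv[...,2]<150)).astype(np.uint8)
    N,l,st,c=cv2.connectedComponentsWithStats(m)
    i=[i for i in range(1,N) if st[i,4]>3000][0]
    cs=cv2.findContours((l==i).astype(np.uint8),cv2.RETR_EXTERNAL,cv2.CHAIN_APPROX_NONE)[0]
    hull=cv2.convexHull(max(cs,key=len))[:,0]
    P=np.array([plane(s,p,.062)[:2] for p in hull],np.float32)
    print(n,"lid",cv2.minEnclosingCircle(P),cv2.fitEllipse(P))
# lid handle, top at z .056-.? lid_center z = plane
for z in (.075,.09,.095): 
    a=plane(S,(255.4,239.6),z);b=plane(S,(250.7,259.3),z);print("bar",z,a,b,np.linalg.norm(a-b),(a+b)/2)
print("pan handle",plane(T,(291+105+0,310),.06),plane(T,(467,335),.06))
print("garlic",plane(T,(258,252),.029),"cup rim top",plane(T,(256,314),.099),"onion",plane(T,(411,210),.047))
E
```

```text
knob tri (array([0.45  , 0.0017, 0.2672]), np.float64(0.0014569217213997207)) top plane .282 [0.4502 0.002  0.282 ] scene .268 [0.4511 0.0021 0.268 ]
hinge foot top [0.6985 0.0124 0.015 ] scene foot [0.7051 0.013  0.015 ] post cap tri (array([0.6986, 0.0134, 0.238 ]), np.float64(0.002720437475334116))
top lid ((0.45888715982437134, -0.011039432138204575), 0.10328730940818787) ((0.4589732885360718, -0.010799859650433064), (0.2048121839761734, 0.20552831888198853), 91.33037567138672)
scene lid ((0.46190986037254333, -0.012101097032427788), 0.10344722867012024) ((0.4622666537761688, -0.016251254826784134), (0.1959126591682434, 0.2086969017982483), 93.21854400634766)
bar 0.075 [0.4281 0.0118 0.075 ] [ 0.4692 -0.0238  0.075 ] 0.05442275456092124 [ 0.4487 -0.006   0.075 ]
bar 0.09 [0.4392 0.0073 0.09  ] [ 0.4796 -0.0276  0.09  ] 0.053450823742866554 [ 0.4594 -0.0102  0.09  ]
bar 0.095 [0.4428 0.0058 0.095 ] [ 0.483  -0.0289  0.095 ] 0.05312684680351491 [ 0.4629 -0.0115  0.095 ]
pan handle [ 0.4314 -0.1273  0.06  ] [ 0.3758 -0.3014  0.06  ]
garlic [0.5678 0.2238 0.029 ] cup rim top [0.4145 0.213  0.099 ] onion [ 0.6846 -0.1655  0.047 ]
```

```bash
python3 - <<'E'
from h import *
S=np.load("S.npy",allow_pickle=True).item()
im=S["pixels"][225:275,225:280,::-1].astype(float)
im=np.clip(im*2,0,255).astype(np.uint8)
cv2.imwrite("pics/bar.png",cv2.resize(im,None,fx=10,fy=10,interpolation=cv2.INTER_NEAREST))
E
```

```text
(no output)
```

View pics/bar.png

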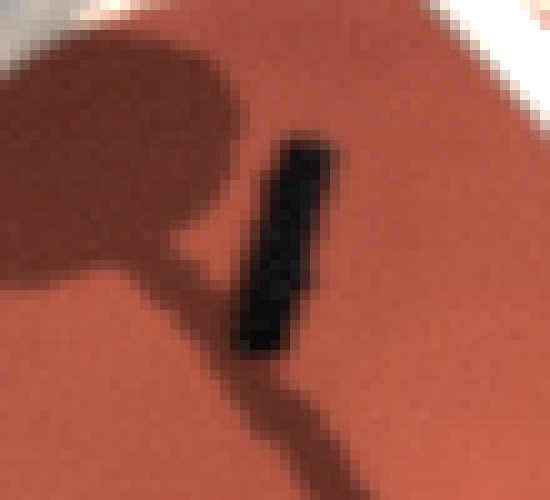

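```bash
python3 - <<'E'
from h import *
np.set_printoptions(precision=4,suppress=True)
S=np.load("S.npy",allow_pickle=True).item()
q=[(253.6,239),(258.6,239.5),(253,260.6),(248,260)]
P=np.array([plane(S,p,.092) for p in q]);print(P)
print(np.linalg.norm(np.diff(np.r_[P,P[:1]],axis=0),axis=1), P.mean(0))
for a in range(0,180,15):
    t=np.radians(a);u=np.array([np.cos(t),np.sin(t),0])*.03;v=np.array([-np.sin(t),np.cos(t),0])*.016
    c=np.array([.46,-.011,.092]); print(a,[proj(S,c+i*u+j*v).round(1).tolist() for i,j in((1,1),(1,-1),(-1,-1),(-1,1))])
E
```

```text
[[ 0.4369  0.0043  0.092 ]
 [ 0.4444  0.0127  0.092 ]
 [ 0.4867 -0.0258  0.092 ]
 [ 0.4793 -0.0338  0.092 ]]
[0.0112 0.0572 0.0109 0.057 ] [ 0.4618 -0.0107  0.092 ]
0 [[266.3, 254.9], [253.3, 261.9], [239.6, 243.4], [252.3, 236.8]]
15 [[267.9, 251.8], [257.4, 261.1], [237.8, 246.5], [248.3, 237.6]]
30 [[268.5, 248.5], [261.2, 259.4], [237.0, 249.8], [244.6, 239.2]]
45 [[268.1, 245.3], [264.4, 257.0], [237.4, 253.0], [241.4, 241.4]]
60 [[266.6, 242.3], [266.8, 254.1], [238.7, 256.0], [239.0, 244.2]]
75 [[264.2, 239.9], [268.2, 250.9], [241.1, 258.6], [237.5, 247.3]]
90 [[261.0, 238.1], [268.5, 247.6], [244.3, 260.6], [237.0, 250.6]]
105 [[257.3, 237.0], [267.8, 244.5], [248.1, 261.7], [237.6, 253.8]]
120 [[253.3, 236.8], [266.0, 241.7], [252.2, 262.0], [239.3, 256.8]]
135 [[249.3, 237.3], [263.4, 239.4], [256.4, 261.4], [241.8, 259.2]]
150 [[245.5, 238.7], [260.1, 237.7], [260.3, 259.9], [245.2, 260.9]]
165 [[242.2, 240.8], [256.3, 236.9], [263.7, 257.7], [249.1, 261.9]]
```

```bash
cat >> h.py <<'E'
def go(targets,az=None):
    s=r.get_state();A=R.from_quat(s["eef_rot"]);p=s["tool_pos"]
    if az is not None:
        a=np.radians(az);y=np.array([np.cos(a),np.sin(a),0]);z=np.array([0,0,-1.]);
        B=R.from_matrix(np.c_[np.cross(y,z),y,z]);print("turn",(A.inv()*B).as_rotvec().round(3))
    print("t",s["clock"],"pos",p.round(4),"az",np.degrees(np.arctan2(*A.as_matrix()[[1,0],1])).round(2),"f",s["contact_force"].round(2),"op",s["opening"])
    for t in targets: print(t,"shift cm",(A.inv().apply(np.array(t)-p)*100).round(2))
E
python3 -c "
from h import *
go([(.266,.566,.35),(.451,.002,.35)],47.6)"
```

```text
turn [-0.001  0.     0.301]
t 0.25 pos [0.2654 0.5655 0.2231] az 64.86 f [-0.42  0.49  0.62] op 0.9995355786414706
(0.266, 0.566, 0.35) shift cm [ -0.03   0.06 -12.69]
(0.451, 0.002, 0.35) shift cm [-40.74 -43.15 -12.66]
```

Call:
{"fn": "carry_out", "kwargs": {
  "commands": [
    [[0, 0, 0, 0, 0, -4, 8.8], [0, 0, 0.05, 0, 0, -8, 8.8], [0, 0, 0.1, 0, 0, -12.6, 8.8], [0, 0, 0.15, -2.4, -2.6, -12.6, 8.8], [0, 0, 0.2, -4.9, -5.2, -12.6, 8.8], [0, 0, 0.25, -7.3, -7.8, -12.6, 8.8], [0, 0, 0.3, -9.8, -10.4, -12.6, 8.8], [0, 0, 0.3, -12.2, -12.9, -12.6, 8.8], [0, 0, 0.3, -14.6, -15.5, -12.6, 8.8], [0, 0, 0.3, -17.1, -18.1, -12.6, 8.8]]
  ],
  "force": 10
}}

```text
clock: 1.08
tool_pos: [0.3434, 0.3277, 0.3495]
eef_rot: [0.361, 0.933, 0.0, 0.0]
contact_force: [1.1, -0.6, 0.3]
opening: 1.0
```

```bash
python3 -c "
from h import *
go([(.451,.002,.35)],47.6)"
```

```text
turn [ 0.    -0.     0.002]
t 1.0833 pos [0.3434 0.3277 0.3495] az 47.71 f [ 1.08 -0.59  0.3 ] op 0.9996334780677354
(0.451, 0.002, 0.35) shift cm [-29.87 -16.85  -0.05]
```

Call:
{"fn": "carry_out", "kwargs": {
  "commands": [
    [[0, 0, 0, -3.3, -1.8, 0, 8.8], [0, 0, 0, -6.6, -3.7, 0, 8.8], [0, 0, 0, -9.9, -5.6, 0, 8.8], [0, 0, 0, -13.2, -7.4, 0, 8.8], [0, 0, 0, -16.5, -9.3, 0, 8.8], [0, 0, 0, -19.8, -11.2, 0, 8.8], [0, 0, 0, -23.1, -13, 0, 8.8], [0, 0, 0, -26.4, -14.9, 0, 8.8], [0, 0, 0, -29.5, -16.7, 0, 8.8], [0, 0, 0, -29.5, -16.7, 0, 8.8]]
  ]
}}

```text
clock: 1.92
tool_pos: [0.4504, -0.0008, 0.3495]
eef_rot: [0.367, 0.93, -0.002, 0.001]
contact_force: [0.7, -0.5, -0.1]
opening: 1.002
```

```bash
python3 -c "
from h import *
go([(.451,.002,.264)],47.6)
s=r.snapshot('wrist');cv2.imwrite('pics/w1.png',s['pixels'][:,:,::-1]);print(proj(s,(.451,.002,.285)),proj(s,(.4615,-.0107,.092)))"
```

```text
turn [-0.002  0.004 -0.011]
t 1.9167 pos [ 0.4504 -0.0008  0.3495] az 46.98 f [ 0.67 -0.47 -0.11] op 1.0020445788145909
(0.451, 0.002, 0.264) shift cm [0.18 0.27 8.55]
[322.76144636 240.43830723] [318.99553548 202.64306316]
```

View pics/w1.png

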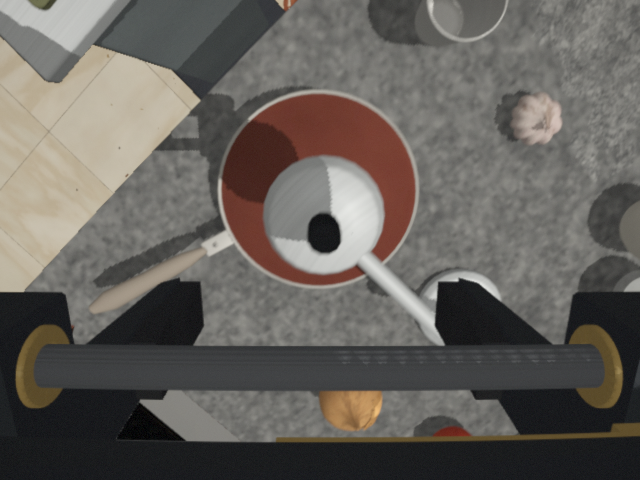

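The wrist view shows the knob at (324,233), within a few pixels of the predicted (323,240). It sits centred between the fingers, so I'll descend and grip it.

Call:
{"fn": "carry_out", "kwargs": {
  "commands": [
    [[0, 0, 0, 0.1, 0.1, 3, 8.8], [0, 0, 0, 0.1, 0.2, 6, 8.8], [0, 0, 0, 0.1, 0.2, 8.4, 8.8], [0, 0, 0, 0.1, 0.2, 8.4, 6], [0, 0, 0, 0.1, 0.2, 8.4, 3.5], [0, 0, 0, 0.1, 0.2, 8.4, 1.5], [0, 0, 0, 0.1, 0.2, 8.4, 1.5], [0, 0, 0, 0.1, 0.2, 8.4, 1.5]]
  ],
  "force": 8
}}

```text
clock: 2.63
tool_pos: [0.4506, 0.0097, 0.2668]
eef_rot: [0.361, 0.933, 0.001, 0.001]
contact_force: [-0.5, -0.5, -0.3]
opening: 0.64
```

```bash
python3 -c "
from h import *
H=np.array([.6995,.0130])
k=r.get_state()['tool_pos'][:2]
v=k-H;print(np.hypot(*v))
T=[]
for a in np.linspace(0,1.0,11)[1:]:
    c,s_=np.cos(-a),np.sin(-a)
    T.append((*(H+np.array([c*v[0]-s_*v[1],s_*v[0]+c*v[1]])),r.get_state()['tool_pos'][2]))
go(T,47)"
```

```text
0.24890722602145665
turn [0.002 0.002 0.012]
t 2.6333 pos [0.4506 0.0097 0.2668] az 47.69 f [-0.5  -0.47 -0.35] op 0.6396931475528796
(np.float64(0.4515278082230827), np.float64(0.034554564970053436), np.float64(0.2667525181222683)) shift cm [1.61 1.9  0.  ]
(np.float64(0.45491850217414237), np.float64(0.059202793064451156), np.float64(0.2667525181222683)) shift cm [3.01 3.95 0.  ]
(np.float64(0.4607529736035838), np.float64(0.08338937812316173), np.float64(0.2667525181222683)) shift cm [4.21 6.13 0.01]
(np.float64(0.46897292640150384), np.float64(0.10687265578330057), np.float64(0.2667525181222683)) shift cm [5.18 8.42 0.01]
(np.float64(0.4794962295167008), np.float64(0.1294179888970271), np.float64(0.2667525181222683)) shift cm [5.92e+00 1.08e+01 1.00e-02]
(np.float64(0.49221773758298926), np.float64(0.15080011194836535), np.float64(0.2667525181222683)) shift cm [ 6.42 13.24  0.02]
(np.float64(0.5070103414969422), np.float64(0.17080538183177632), np.float64(0.2667525181222683)) shift cm [ 6.68 15.71  0.03]
(np.float64(0.5237262384500363), np.float64(0.18923391250344818), np.float64(0.2667525181222683)) shift cm [ 6.68 18.2   0.03]
(np.float64(0.5421984087254571), np.float64(0.20590157217657182), np.float64(0.2667525181222683)) shift cm [ 6.44 20.67  0.04]
(np.float64(0.5622422845039001), np.float64(0.22064182310528918), np.float64(0.2667525181222683)) shift cm [ 5.95 23.11  0.04]
```

Call:
{"fn": "carry_out", "kwargs": {
  "commands": [
    [[0, 0, 0, -0.4, -0.5, 0.2, 1.5], [0, 0, 0, -0.5, -0.5, 0.2, 1.5], [0, 0, 0, -0.5, -0.5, 0.2, 1.5], [0, 0, 0, -0.5, -0.5, 0.2, 1.5], [0, 0, 0, -0.5, -0.5, 0.2, 1.5], [0, 0, 0, -0.5, -0.5, 0.2, 1.5], [0, 0, 0, -0.5, -0.5, 0.2, 1.5], [0, 0, 0, -0.5, -0.5, 0.2, 1.5]]
  ],
  "force": 8
}}

```text
clock: 3.3
tool_pos: [0.4501, 0.0024, 0.2634]
eef_rot: [0.361, 0.933, 0.0, 0.0]
contact_force: [-0.3, -0.4, -0.7]
opening: 0.21
```

```bash
python3 -c "
from h import *
go([],47)
s=r.snapshot('wrist');cv2.imwrite('pics/w2.png',s['pixels'][:,:,::-1])"
```

```text
turn [0.    0.    0.012]
t 3.3 pos [0.4501 0.0024 0.2634] az 47.68 f [-0.27 -0.36 -0.68] op 0.2099616707774192
```

View pics/w2.png

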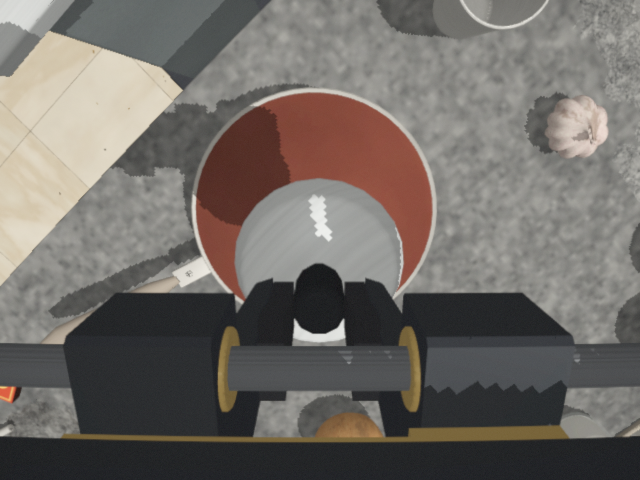

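```bash
python3 -c "
from h import *
np.set_printoptions(suppress=True)
H=np.array([.6995,.0130]);st=r.get_state()
v=st['tool_pos'][:2]-H;print(np.hypot(*v))
T=[]
for a in np.arange(1,21)*.055:
    c,s_=np.cos(-a),np.sin(-a)
    T.append((*(H+np.array([c*v[0]-s_*v[1],s_*v[0]+c*v[1]])).round(4).tolist(),round(st['tool_pos'][2],4)))
go(T,47)"
```

```text
0.24957725885919413
turn [0.    0.    0.012]
t 3.35 pos [0.4501 0.0024 0.2635] az 47.68 f [ 0.12  0.18 -0.64] op 0.2131201330342384
(0.4499, 0.0161, np.float64(0.2635)) shift cm [ 0.94  1.   -0.  ]
(0.4505, 0.0298, np.float64(0.2635)) shift cm [ 1.82  2.05 -0.  ]
(0.4518, 0.0435, np.float64(0.2635)) shift cm [ 2.65  3.15 -0.  ]
(0.4538, 0.057, np.float64(0.2635)) shift cm [ 3.41  4.28 -0.  ]
(0.4566, 0.0705, np.float64(0.2635)) shift cm [ 4.11  5.47 -0.  ]
(0.4602, 0.0837, np.float64(0.2635)) shift cm [ 4.73  6.69 -0.  ]
(0.4644, 0.0968, np.float64(0.2635)) shift cm [ 5.3   7.94 -0.  ]
(0.4694, 0.1096, np.float64(0.2635)) shift cm [ 5.8   9.22 -0.  ]
(0.475, 0.1221, np.float64(0.2635)) shift cm [ 6.22 10.53 -0.  ]
(0.4814, 0.1343, np.float64(0.2635)) shift cm [ 6.57 11.86 -0.  ]
(0.4884, 0.1461, np.float64(0.2635)) shift cm [ 6.85 13.2  -0.  ]
(0.496, 0.1575, np.float64(0.2635)) shift cm [ 7.05 14.56 -0.  ]
(0.5043, 0.1685, np.float64(0.2635)) shift cm [ 7.18 15.93 -0.  ]
(0.5131, 0.179, np.float64(0.2635)) shift cm [ 7.24 17.3  -0.  ]
(0.5225, 0.189, np.float64(0.2635)) shift cm [ 7.22 18.67 -0.  ]
(0.5324, 0.1984, np.float64(0.2635)) shift cm [ 7.12 20.03 -0.  ]
(0.5429, 0.2073, np.float64(0.2635)) shift cm [ 6.94 21.4   0.  ]
(0.5538, 0.2156, np.float64(0.2635)) shift cm [ 6.69 22.74  0.  ]
(0.5652, 0.2233, np.float64(0.2635)) shift cm [ 6.37 24.08  0.  ]
(0.5769, 0.2304, np.float64(0.2635)) shift cm [ 5.98 25.39  0.  ]
```

Call:
{"fn": "carry_out", "kwargs": {
  "commands": [
    [[0, 0, 0, 0.94, 1.0, 0, 1.5], [0, 0, 0, 1.82, 2.05, 0, 1.5], [0, 0, 0, 2.65, 3.15, 0, 1.5], [0, 0, 0, 3.41, 4.28, 0, 1.5], [0, 0, 0, 4.11, 5.47, 0, 1.5], [0, 0, 0, 4.73, 6.69, 0, 1.5], [0, 0, 0, 5.3, 7.94, 0, 1.5], [0, 0, 0, 5.8, 9.22, 0, 1.5], [0, 0, 0, 6.22, 10.53, 0, 1.5], [0, 0, 0, 6.57, 11.86, 0, 1.5]]
  ]
}}

```text
clock: 4.18
tool_pos: [0.4812, 0.1354, 0.2632]
eef_rot: [0.361, 0.933, -0.0, -0.001]
contact_force: [-0.9, -0.4, -0.5]
opening: 0.217
```

```bash
python3 -c "
from h import *
go([(.4884,.1461,.2635),(.5131,.179,.2635),(.5429,.2073,.2635),(.5652,.2233,.2635)],47.6)"
```

```text
turn [-0.001 -0.001  0.001]
t 4.1833 pos [0.4812 0.1354 0.2632] az 47.68 f [-0.88 -0.44 -0.47] op 0.21718491732360695
(0.4884, 0.1461, 0.2635) shift cm [ 0.19  1.28 -0.04]
(0.5131, 0.179, 0.2635) shift cm [ 0.58  5.37 -0.04]
(0.5429, 0.2073, 0.2635) shift cm [ 0.28  9.47 -0.04]
(0.5652, 0.2233, 0.2635) shift cm [-0.29 12.16 -0.04]
```

Call:
{"fn": "carry_out", "kwargs": {
  "commands": [
    [[0, 0, 0, 0.28, 1.34, 0, 1.5], [0, 0, 0, 0.48, 2.7, 0, 1.5], [0, 0, 0, 0.61, 4.07, 0, 1.5], [0, 0, 0, 0.67, 5.44, 0, 1.5], [0, 0, 0, 0.65, 6.81, 0, 1.5], [0, 0, 0, 0.55, 8.17, 0, 1.5], [0, 0, 0, 0.37, 9.54, 0, 1.5], [0, 0, 0, 0.12, 10.88, 0, 1.5], [0, 0, 0, 0.12, 10.88, 0, 1.5], [0, 0, 0, 0.12, 10.88, 0, 3.5]]
  ]
}}

```text
clock: 5.02
tool_pos: [0.5545, 0.2163, 0.2632]
eef_rot: [0.361, 0.933, 0.0, 0.0]
contact_force: [-0.2, -0.4, -0.4]
opening: 0.269
```

Call:
{"fn": "carry_out", "kwargs": {
  "commands": [
    [[0, 0, 0, 0, 0, 0, 5], [0, 0, 0, 0, 0, 0, 6], [0, 0, 0, 0, 0, 0, 6], [0, 0, 0, 0, 0, 0, 6], [0, 0, 0, 0, 0, -2, 7], [0, 0, 0, 0, 0, -5, 8.8], [0, 0, 0, 0, 0, -8, 8.8], [0, 0, 0, 0, 0, -8, 8.8]]
  ]
}}

```text
clock: 5.68
tool_pos: [0.5566, 0.2164, 0.3495]
eef_rot: [0.361, 0.932, 0.004, 0.004]
contact_force: [0.9, 0.4, 1.3]
opening: 0.87
```

```bash
python3 -c "
from h import *
go([(.4615,-.0107,.34),(.4615,-.0107,.2)],47.6)
s=r.snapshot('scene');cv2.imwrite('pics/s3.png',s['pixels'][:,:,::-1])"
```

```text
turn [0.011 0.004 0.001]
t 5.6833 pos [0.5566 0.2164 0.3495] az 47.63 f [0.88 0.38 1.32] op 0.8702840373406001
(0.4615, -0.0107, 0.34) shift cm [ -8.27 -23.2    0.74]
(0.4615, -0.0107, 0.2) shift cm [ -8.21 -23.35  14.74]
```

View pics/s3.png

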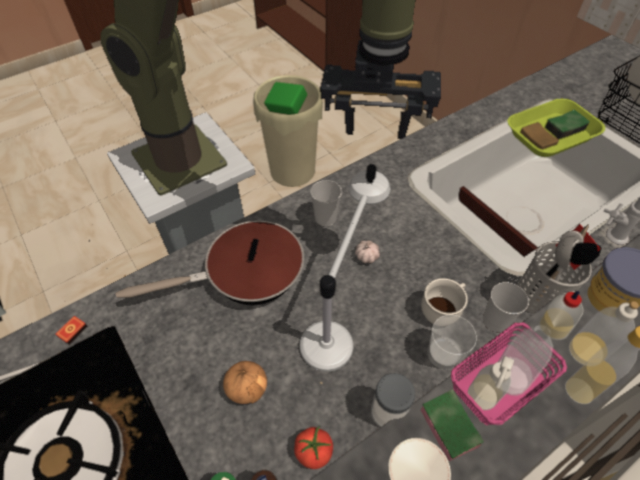

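The lamp head is now at (370,185), clear of the lid at (253,262). Next I'll look at the lid from the top camera.

```bash
python3 - <<'E'
from h import *
np.set_printoptions(precision=4,suppress=True)
s=r.snapshot('top');cv2.imwrite('pics/t4.png',cv2.resize(s['pixels'][230:350,280:480,::-1],None,fx=4,fy=4,interpolation=cv2.INTER_NEAREST))
x,y=300,250
m=(s['pixels'][y:y+95,x:x+95].max(2)<40).astype(np.uint8)
N,l,st,c=cv2.connectedComponentsWithStats(m)
for i in range(1,N):
    if st[i,4]>15:
        pts=np.argwhere(l==i)[:,::-1].astype(np.float32)+[x,y]
        print(st[i],cv2.minAreaRect(pts.astype(np.float32)),plane(s,c[i]+[x,y],.094))
E
```

```text
[ 42  39  17  19 105] ((349.80389404296875, 298.2734680175781), (4.831412315368652, 22.075834274291992), 41.987213134765625) [ 0.4575 -0.0106  0.094 ]
```

View pics/t4.png

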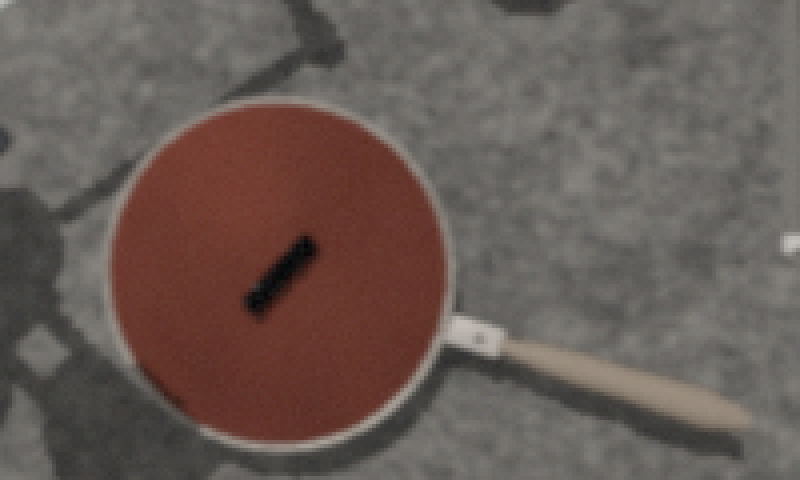

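```bash
python3 - <<'E'
from h import *
np.set_printoptions(precision=4,suppress=True)
S=r.snapshot('scene');T=r.snapshot('top')
print(tri(S,(253.4,249.9),T,(349.8,298.3)))
go([(.459,-.0108,.34),(.459,-.0108,.15),(.459,-.0108,.089)],47.3)
E
```

```text
(array([ 0.4578, -0.0102,  0.086 ]), np.float64(0.001993544645267783))
turn [-0.002 -0.001  0.006]
t 5.8833 pos [0.5529 0.2151 0.3425] az 47.67 f [ 0.27  0.43 -0.04] op 0.9966415891405304
(0.459, -0.0108, 0.34) shift cm [ -8.27 -23.02   0.28]
(0.459, -0.0108, 0.15) shift cm [ -8.28 -22.99  19.28]
(0.459, -0.0108, 0.089) shift cm [ -8.29 -22.98  25.38]
```

Call:
{"fn": "carry_out", "kwargs": {
  "commands": [
    [[0, 0, 0, -1, -2.8, 0, 8.8], [0, 0, 0, -2, -5.6, 0, 8.8], [0, 0, 0, -3, -8.4, 0, 8.8], [0, 0, 0, -4, -11.2, 0, 8.8], [0, 0, 0, -5, -14, 0, 8.8], [0, 0, 0, -6, -16.8, 1, 8.8], [0, 0, 0, -7, -19.6, 3, 8.8], [0, 0, 0, -8, -22.2, 6, 8.8], [0, 0, 0, -8.3, -23, 9, 8.8], [0, 0, 0, -8.3, -23, 12, 8.8]]
  ]
}}

```text
clock: 6.72
tool_pos: [0.4578, -0.0138, 0.2218]
eef_rot: [0.363, 0.932, -0.001, -0.001]
contact_force: [0.5, 1.0, -0.5]
opening: 0.998
```

Call:
{"fn": "carry_out", "kwargs": {
  "commands": [
    [[0, 0, 0, 0, 0, 2, 7], [0, 0, 0, 0, 0, 4, 6], [0, 0, 0, 0, 0, 5, 6], [0, 0, 0, 0, 0, 5, 6], [0, 0, 0, 0, 0, 5, 6]]
  ]
}}

```text
clock: 7.13
tool_pos: [0.459, -0.0105, 0.1725]
eef_rot: [0.361, 0.933, -0.001, -0.001]
contact_force: [0.2, 0.1, 0.0]
opening: 0.681
```

```bash
python3 - <<'E'
from h import *
np.set_printoptions(precision=4,suppress=True)
go([(.459,-.0108,.11),(.459,-.0108,.089)],47.3)
s=r.snapshot('wrist');cv2.imwrite('pics/w5.png',s['pixels'][:,:,::-1])
E
```

```text
turn [-0.002 -0.002  0.006]
t 7.1333 pos [ 0.459  -0.0105  0.1725] az 47.67 f [0.17 0.07 0.05] op 0.6813864536664791
(0.459, -0.0108, 0.11) shift cm [-0.03 -0.01  6.25]
(0.459, -0.0108, 0.089) shift cm [-0.03 -0.    8.35]
```

View pics/w5.png

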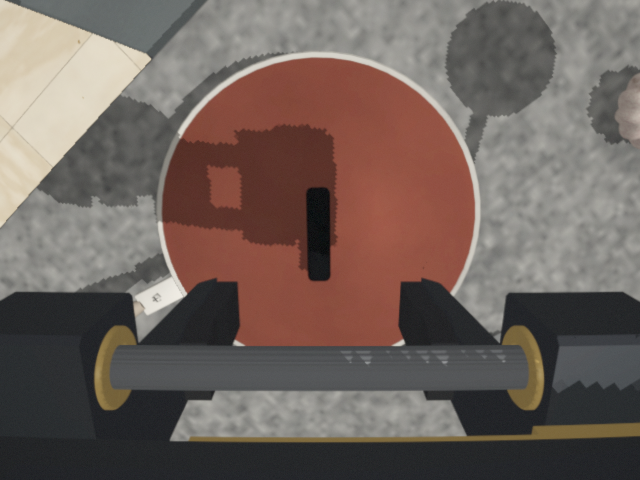

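The wrist view shows the bar upright at (318, 188–280), centred and aligned between the fingers. It looks only about 15 mm wide rather than 32, but that doesn't affect the grip.

Call:
{"fn": "carry_out", "kwargs": {
  "commands": [
    [[0, 0, 0, 0, 0, 2.5, 6], [0, 0, 0, 0, 0, 5, 6], [0, 0, 0, 0, 0, 6.5, 6], [0, 0, 0, 0, 0, 7.3, 6], [0, 0, 0, 0, 0, 7.8, 6], [0, 0, 0, 0, 0, 8.1, 6], [0, 0, 0, 0, 0, 8.3, 6], [0, 0, 0, 0, 0, 8.3, 6], [0, 0, 0, 0, 0, 8.3, 6]]
  ]
}}

```text
clock: 7.93
tool_pos: [0.4606, -0.0104, 0.091]
eef_rot: [0.361, 0.933, 0.0, 0.001]
contact_force: [0.6, 0.0, 0.4]
opening: 0.683
```

```bash
python3 - <<'E'
from h import *
np.set_printoptions(precision=4,suppress=True)
go([(.459,-.0108,.089)],47.3)
s=r.snapshot('wrist');cv2.imwrite('pics/w6.png',s['pixels'][:,:,::-1])
s=r.snapshot('scene');cv2.imwrite('pics/s6.png',cv2.resize(s['pixels'][170:330,160:380,::-1],None,fx=3.5,fy=3.5,interpolation=cv2.INTER_CUBIC))
E
```

```text
turn [0.001 0.001 0.006]
t 7.9333 pos [ 0.4606 -0.0104  0.091 ] az 47.67 f [0.6  0.03 0.44] op 0.6827305900718533
(0.459, -0.0108, 0.089) shift cm [ 0.1  -0.14  0.2 ]
```

View pics/w6.png

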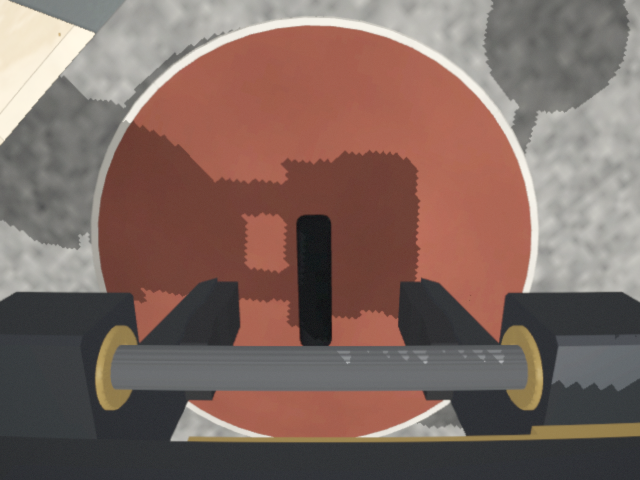

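View pics/s6.png

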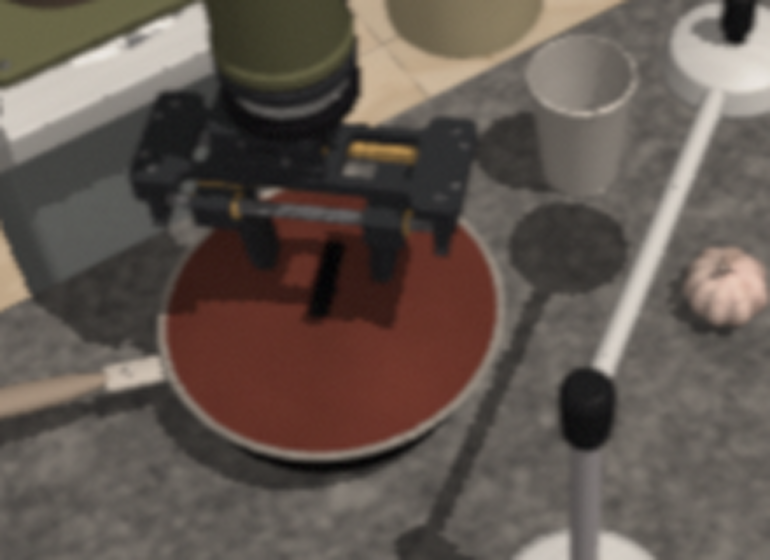

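```bash
python3 - <<'E'
from h import *
np.set_printoptions(precision=4,suppress=True)
s=r.snapshot('wrist')
m=(s['pixels'][205:345,285:345].max(2)<60)
for z in (.086,.093): print(z,plane(s,(313.5,215),z),plane(s,(315.5,345),z),plane(s,(314.5,280),z),plane(s,(299,280),z))
print(proj(s,r.get_state()['tool_pos']),r.get_state()['tool_pos'])
E
```

```text
0.086 [0.4375 0.008  0.086 ] [ 0.4815 -0.031   0.086 ] [ 0.4585 -0.0106  0.086 ] [ 0.4541 -0.0155  0.086 ]
0.093 [0.4363 0.0091 0.093 ] [ 0.4785 -0.0283  0.093 ] [ 0.4565 -0.0087  0.093 ] [ 0.4523 -0.0134  0.093 ]
[318.0031 287.4232] [ 0.4605 -0.0104  0.0909]
```

Call:
{"fn": "carry_out", "kwargs": {
  "commands": [
    [[0, 0, 0, 0.1, -0.1, 0.2, 6], [0, 0, 0, 0.1, -0.1, 0.4, 6], [0, 0, 0, 0.1, -0.1, 0.5, 6], [0, 0, 0, 0.1, -0.1, 0.5, 6]]
  ]
}}

```text
clock: 8.42
tool_pos: [0.4585, -0.0105, 0.0851]
eef_rot: [0.361, 0.933, -0.0, -0.0]
contact_force: [0.3, -0.7, -0.5]
opening: 0.678
```

Call:
{"fn": "carry_out", "kwargs": {
  "commands": [
    [[0, 0, 0, 0, 0, 0, 4], [0, 0, 0, 0, 0, 0, 3], [0, 0, 0, 0, 0, 0, 2], [0, 0, 0, 0, 0, 0, 0.5], [0, 0, 0, 0, 0, 0, 0.5], [0, 0, 0, 0, 0, 0, 0.5], [0, 0, 0, 0, 0, 0, 0.5], [0, 0, 0, 0, 0, 0, 0.5], [0, 0, 0, 0, 0, 0, 0.5]]
  ],
  "force": 30
}}

```text
clock: 9.17
tool_pos: [0.4587, -0.0105, 0.0854]
eef_rot: [0.361, 0.933, 0.0, 0.0]
contact_force: [-0.6, 0.0, 0.5]
opening: 0.061
```

```bash
python3 - <<'E'
from h import *
np.set_printoptions(precision=4,suppress=True)
go([],47.3)
s=r.snapshot('wrist');cv2.imwrite('pics/w7.png',s['pixels'][:,:,::-1])
E
```

```text
turn [ 0.    -0.     0.006]
t 9.1667 pos [ 0.4587 -0.0105  0.0854] az 47.67 f [-0.6   0.03  0.47] op 0.06114905287891917
```

View pics/w7.png

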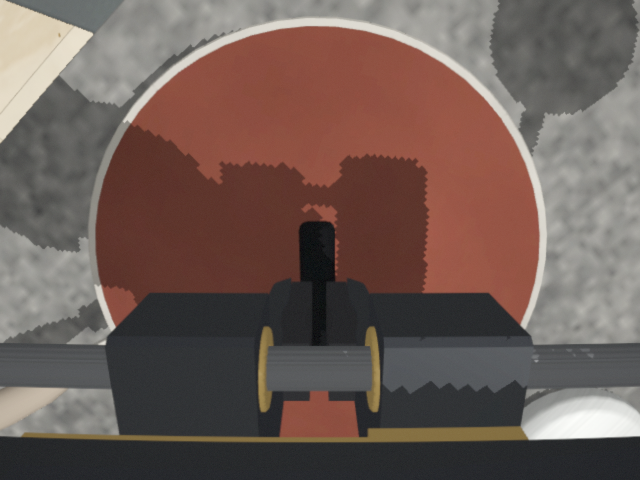

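The opening is 5 mm, so the fingers closed above the bar and are not holding it. I'll look before changing anything.

```bash
python3 - <<'E'
from h import *
np.set_printoptions(precision=4,suppress=True)
s=r.snapshot('scene');
im=np.clip(s['pixels'][200:300,190:310,::-1]*1.8,0,255).astype(np.uint8)
cv2.imwrite('pics/s8.png',cv2.resize(im,None,fx=6,fy=6,interpolation=cv2.INTER_CUBIC))
t=r.get_state()['tool_pos'];print(t,[((proj(s,t-[0,0,d])-[190,200])*6).round() for d in(0,.008)])
w=r.snapshot('wrist');T=np.load('T.npy',allow_pickle=True).item()
# visible near end of the bar (camera side): wrist px (317,222); scene/top far ends
print(tri(w,(317,222),s,(256.2,238.8)))
E
```

```text
[ 0.4587 -0.0105  0.0854] [array([378., 303.]), array([381., 316.])]
(array([0.4375, 0.0093, 0.0896]), np.float64(0.0016824448882524839))
```

View pics/s8.png

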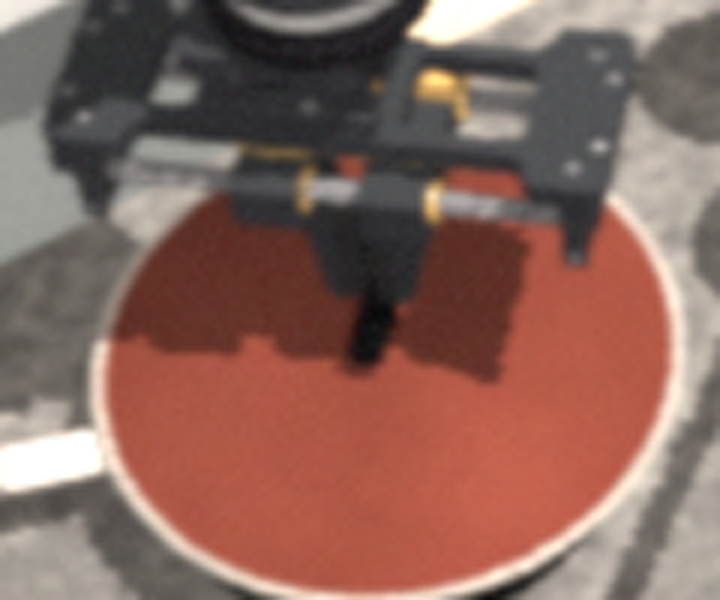

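Call:
{"fn": "carry_out", "kwargs": {
  "commands": [
    [[0, 0, 0, 0, 0, 0, 0], [0, 0, 0, 0, 0, 0, 0], [0, 0, 0, 0, 0, 0, 0]]
  ]
}}

```text
clock: 9.57
tool_pos: [0.4588, -0.0105, 0.0854]
eef_rot: [0.361, 0.933, 0.0, 0.0]
contact_force: [-0.3, -0.2, 0.7]
opening: 0.004
```

Call:
{"fn": "carry_out", "kwargs": {
  "commands": [
    [[0, 0, 0, 0, 0, 0, 3], [0, 0, 0, 0, 0, 0, 6], [0, 0, 0, 0, 0, 0, 6], [0, 0, 0, 0, 0, 0, 6], [0, 0, 0, 0, 0, 0, 6], [0, 0, 0, 0, 0, 0, 6], [0, 0, 0, 0, 0, 0, 6], [0, 0, 0, 0, 0, 0.2, 6], [0, 0, 0, 0, 0, 0.4, 6], [0, 0, 0, 0, 0, 0.4, 6]]
  ]
}}

```text
clock: 10.4
tool_pos: [0.4585, -0.0105, 0.081]
eef_rot: [0.361, 0.933, -0.0, -0.0]
contact_force: [-0.0, -0.1, -0.1]
opening: 0.681
```

Call:
{"fn": "carry_out", "kwargs": {
  "commands": [
    [[0, 0, 0, 0, 0, 0.1, 6], [0, 0, 0, 0, 0, 0.2, 6], [0, 0, 0, 0, 0, 0.2, 6]]
  ]
}}

```text
clock: 10.65
tool_pos: [0.4587, -0.0105, 0.0792]
eef_rot: [0.361, 0.933, -0.0, -0.0]
contact_force: [-0.1, -1.0, 0.4]
opening: 0.682
```

Call:
{"fn": "carry_out", "kwargs": {
  "commands": [
    [[0, 0, 0, 0, 0, 0.1, 6], [0, 0, 0, 0, 0, 0.2, 6], [0, 0, 0, 0, 0, 0.2, 6]]
  ]
}}

```text
clock: 10.9
tool_pos: [0.4587, -0.0105, 0.0773]
eef_rot: [0.361, 0.933, 0.0, -0.0]
contact_force: [0.3, -0.1, -0.2]
opening: 0.68
```

Call:
{"fn": "carry_out", "kwargs": {
  "commands": [
    [[0, 0, 0, 0, 0, 0.1, 6], [0, 0, 0, 0, 0, 0.2, 6], [0, 0, 0, 0, 0, 0.2, 6]]
  ]
}}

```text
clock: 11.15
tool_pos: [0.4587, -0.0105, 0.0752]
eef_rot: [0.361, 0.933, 0.0, -0.0]
contact_force: [0.5, -0.0, 0.9]
opening: 0.68
```

Call:
{"fn": "carry_out", "kwargs": {
  "commands": [
    [[0, 0, 0, 0, 0, 0.1, 6], [0, 0, 0, 0, 0, 0.2, 6], [0, 0, 0, 0, 0, 0.2, 6]]
  ]
}}

```text
clock: 11.4
tool_pos: [0.4587, -0.0105, 0.0733]
eef_rot: [0.361, 0.933, -0.0, -0.0]
contact_force: [0.9, -0.1, -0.3]
opening: 0.682
```

```bash
python3 - <<'E'
from h import *
np.set_printoptions(precision=4,suppress=True)
go([],47.3)
s=r.snapshot('scene');
im=np.clip(s['pixels'][200:300,190:310,::-1]*1.8,0,255).astype(np.uint8)
cv2.imwrite('pics/s9.png',cv2.resize(im,None,fx=6,fy=6,interpolation=cv2.INTER_CUBIC))
s=r.snapshot('wrist');cv2.imwrite('pics/w9.png',s['pixels'][:,:,::-1])
E
```

```text
turn [-0.    -0.     0.007]
t 11.4 pos [ 0.4587 -0.0105  0.0733] az 47.67 f [ 0.88 -0.08 -0.33] op 0.6816606675662864
```

View pics/s9.png

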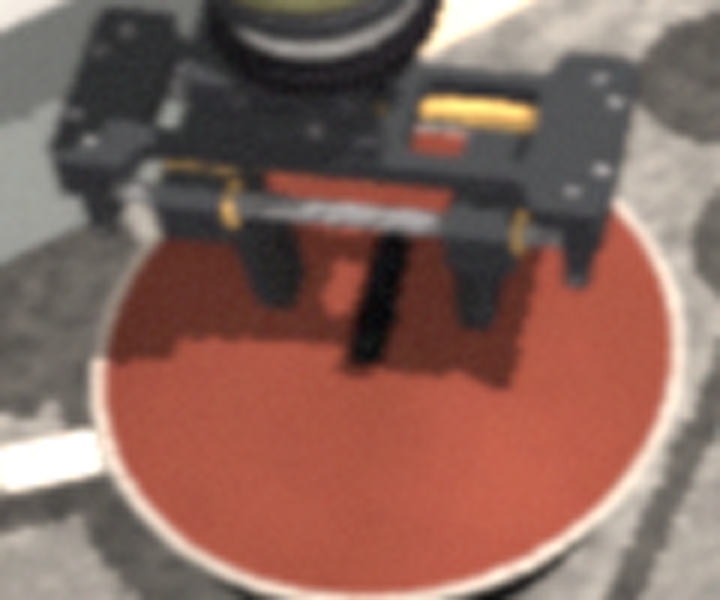

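View pics/w9.png

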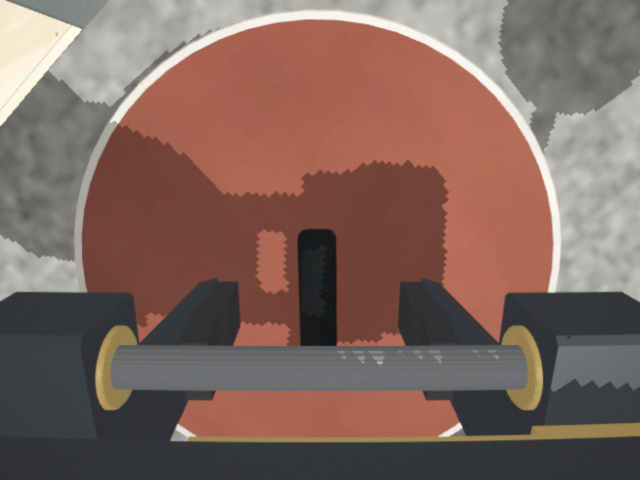

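```bash
python3 - <<'E'
from h import *
np.set_printoptions(precision=2,suppress=True)
s=r.snapshot('scene');t=r.get_state()['tool_pos']
ux=np.array([-.74,.67,0]);uy=np.array([.67,.74,0])
for z in(.06,.065,.07,.075,.08,.085,.09): print(z,[((proj(s,np.r_[t[:2],z]+a*ux+b*uy)-[190,200])*6) for a in(-.009,.009) for b in (-.030,-.047,.030,.047)])
E
```

```text
0.06 [array([301.45, 354.85]), array([256.62, 350.04]), array([460.86, 371.95]), array([506.36, 376.83]), array([312.46, 315.85]), array([268.06, 311.15]), array([470.34, 332.56]), array([515.4 , 337.33])]
0.065 [array([299.59, 346.95]), array([254.59, 342.13]), array([459.6 , 364.06]), array([505.28, 368.95]), array([310.67, 307.88]), array([266.1 , 303.17]), array([469.14, 324.6 ]), array([514.36, 329.38])]
0.07 [array([297.72, 338.98]), array([252.55, 334.16]), array([458.34, 356.11]), array([504.19, 361.01]), array([308.86, 299.84]), array([264.12, 295.13]), array([467.92, 316.58]), array([513.32, 321.36])]
0.075 [array([295.83, 330.95]), array([250.49, 326.12]), array([457.06, 348.11]), array([503.09, 353.  ]), array([307.03, 291.74]), array([262.13, 287.03]), array([466.69, 308.5 ]), array([512.26, 313.29])]
0.08 [array([293.93, 322.86]), array([248.42, 318.02]), array([455.78, 340.03]), array([501.98, 344.94]), array([305.2 , 283.58]), array([260.13, 278.86]), array([465.46, 300.36]), array([511.2 , 305.15])]
0.085 [array([292.02, 314.7 ]), array([246.34, 309.86]), array([454.48, 331.9 ]), array([500.86, 336.81]), array([303.34, 275.36]), array([258.11, 270.64]), array([464.21, 292.16]), array([510.13, 296.95])]
0.09 [array([290.09, 306.48]), array([244.23, 301.64]), array([453.18, 323.7 ]), array([499.73, 328.61]), array([301.48, 267.08]), array([256.07, 262.35]), array([462.96, 283.89]), array([509.06, 288.69])]
```

Comparing the visible fingertips with their projected position, they sit about 15 mm higher than nominal. That explains why they closed above the bar. I'll keep descending in small steps and watch the force.

Call:
{"fn": "carry_out", "kwargs": {
  "commands": [
    [[0, 0, 0, 0, 0, 0.1, 6], [0, 0, 0, 0, 0, 0.2, 6], [0, 0, 0, 0, 0, 0.3, 6], [0, 0, 0, 0, 0, 0.3, 6]]
  ]
}}

```text
clock: 11.88
tool_pos: [0.4586, -0.0105, 0.0702]
eef_rot: [0.361, 0.933, -0.0, -0.0]
contact_force: [0.2, 0.5, -0.2]
opening: 0.679
```

Call:
{"fn": "carry_out", "kwargs": {
  "commands": [
    [[0, 0, 0, 0, 0, 0.1, 6], [0, 0, 0, 0, 0, 0.2, 6], [0, 0, 0, 0, 0, 0.2, 6]]
  ]
}}

```text
clock: 12.13
tool_pos: [0.4587, -0.0105, 0.0682]
eef_rot: [0.361, 0.933, 0.0, -0.0]
contact_force: [-0.3, -0.4, 1.0]
opening: 0.68
```

```bash
python3 - <<'E'
from h import *
np.set_printoptions(precision=4,suppress=True)
go([],47.3)
s=r.snapshot('scene');
im=np.clip(s['pixels'][200:300,190:310,::-1]*2.5,0,255).astype(np.uint8)
cv2.imwrite('pics/s10.png',cv2.resize(im,None,fx=6,fy=6,interpolation=cv2.INTER_CUBIC))
E
```

```text
turn [-0.    -0.     0.006]
t 12.1333 pos [ 0.4587 -0.0105  0.0682] az 47.67 f [-0.33 -0.41  0.98] op 0.6804378513115377
```

View pics/s10.png

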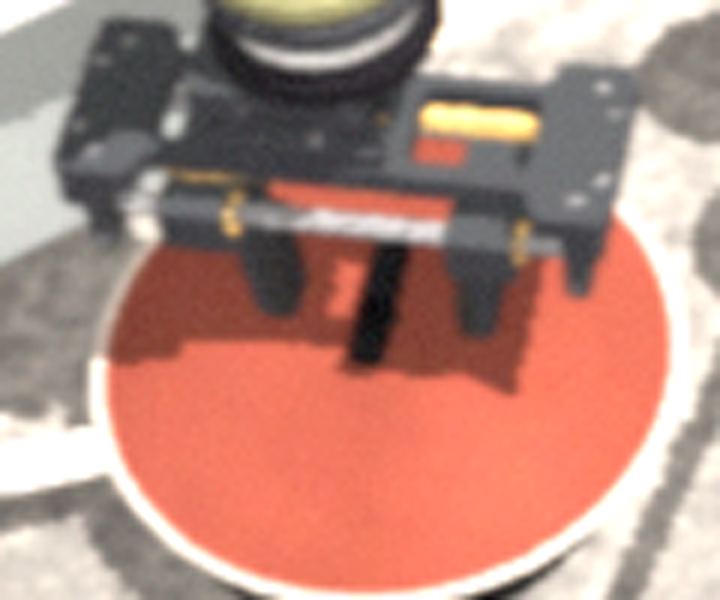

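Call:
{"fn": "carry_out", "kwargs": {
  "commands": [
    [[0, 0, 0, 0, 0, 0.1, 6], [0, 0, 0, 0, 0, 0.2, 6], [0, 0, 0, 0, 0, 0.3, 6], [0, 0, 0, 0, 0, 0.3, 6]]
  ]
}}

```text
clock: 12.52
tool_pos: [0.4586, -0.0105, 0.0652]
eef_rot: [0.361, 0.933, 0.0, -0.0]
contact_force: [0.7, 0.7, -0.8]
opening: 0.683
```

Call:
{"fn": "carry_out", "kwargs": {
  "commands": [
    [[0, 0, 0, 0, 0, 0.1, 6], [0, 0, 0, 0, 0, 0.2, 6], [0, 0, 0, 0, 0, 0.3, 6], [0, 0, 0, 0, 0, 0.3, 6]]
  ]
}}

```text
clock: 12.85
tool_pos: [0.4587, -0.0105, 0.0622]
eef_rot: [0.361, 0.933, -0.0, -0.0]
contact_force: [0.9, 0.5, -0.1]
opening: 0.679
```

```bash
python3 - <<'E'
from h import *
np.set_printoptions(precision=4,suppress=True)
go([],47.3)
s=r.snapshot('scene');
im=np.clip(s['pixels'][200:300,190:310,::-1]*2.5,0,255).astype(np.uint8)
cv2.imwrite('pics/s11.png',cv2.resize(im,None,fx=6,fy=6,interpolation=cv2.INTER_CUBIC))
E
```

```text
turn [-0.    -0.     0.006]
t 12.85 pos [ 0.4587 -0.0105  0.0622] az 47.67 f [ 0.9   0.46 -0.07] op 0.6788292701201355
```

View pics/s11.png

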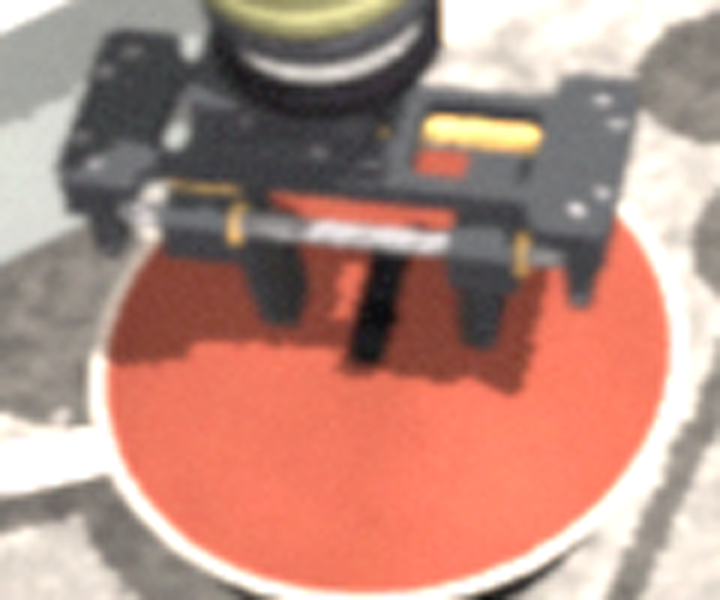

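Call:
{"fn": "carry_out", "kwargs": {
  "commands": [
    [[0, 0, 0, 0, 0, 0.1, 6], [0, 0, 0, 0, 0, 0.2, 6], [0, 0, 0, 0, 0, 0.3, 6], [0, 0, 0, 0, 0, 0.3, 6]]
  ]
}}

```text
clock: 13.23
tool_pos: [0.4588, -0.0105, 0.0607]
eef_rot: [0.361, 0.933, 0.0, 0.0]
contact_force: [-1.3, 0.1, 16.7]
opening: 0.68
```

Call:
{"fn": "carry_out", "kwargs": {
  "commands": [
    [[0, 0, 0, 0, 0, 0.1, 6], [0, 0, 0, 0, 0, 0.2, 6], [0, 0, 0, 0, 0, 0.2, 6]]
  ]
}}

```text
clock: 13.48
tool_pos: [0.4589, -0.0105, 0.0605]
eef_rot: [0.361, 0.933, 0.0, 0.001]
contact_force: [-4.2, 1.7, 41.4]
opening: 0.681
```

```bash
python3 - <<'E'
from h import *
np.set_printoptions(precision=4,suppress=True)
go([],47.3)
s=r.snapshot('scene');
im=np.clip(s['pixels'][200:300,190:310,::-1]*2.5,0,255).astype(np.uint8)
cv2.imwrite('pics/s12.png',cv2.resize(im,None,fx=6,fy=6,interpolation=cv2.INTER_CUBIC))
s=r.snapshot('wrist');cv2.imwrite('pics/w12.png',s['pixels'][:,:,::-1])
E
```

```text
turn [0.002 0.002 0.006]
t 13.4833 pos [ 0.4589 -0.0105  0.0605] az 47.67 f [-4.24  1.66 41.4 ] op 0.6812060783744586
```

View pics/s12.png

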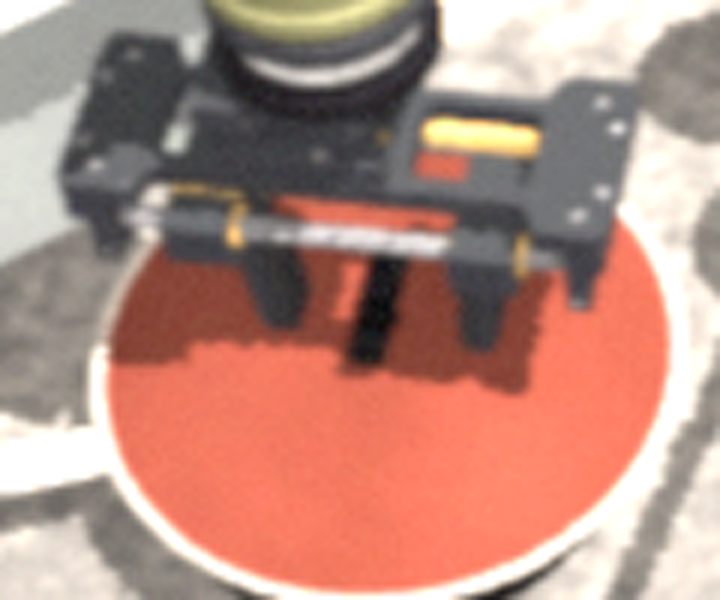

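View pics/w12.png

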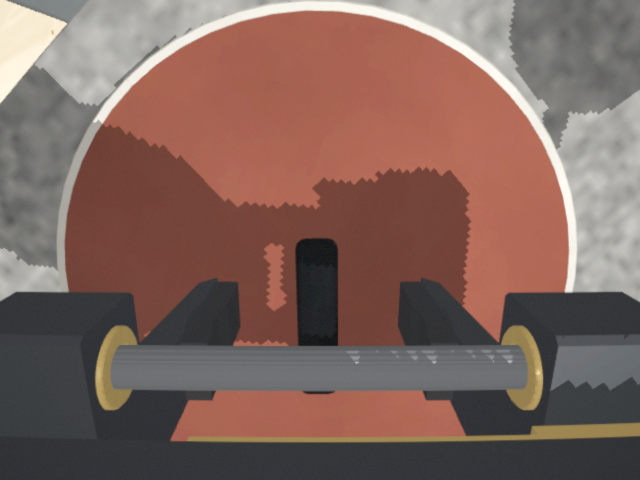

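Contact came at TCP z ≈ 0.0615, with the tips on the lid's dome, and the second step pushed the force to 41 N. I should have checked between those two moves. Backing off 3 mm, then closing.

Call:
{"fn": "carry_out", "kwargs": {
  "commands": [
    [[0, 0, 0, 0, 0, -0.4, 6], [0, 0, 0, 0, 0, -0.7, 6], [0, 0, 0, 0, 0, -0.7, 6]]
  ]
}}

```text
clock: 13.83
tool_pos: [0.4591, -0.0105, 0.0649]
eef_rot: [0.361, 0.933, 0.0, 0.0]
contact_force: [0.3, 0.1, 0.5]
opening: 0.683
```

Call:
{"fn": "carry_out", "kwargs": {
  "commands": [
    [[0, 0, 0, 0, 0, 0, 4], [0, 0, 0, 0, 0, 0, 2], [0, 0, 0, 0, 0, 0, 0.5], [0, 0, 0, 0, 0, 0, 0.5], [0, 0, 0, 0, 0, 0, 0.5], [0, 0, 0, 0, 0, 0, 0.5], [0, 0, 0, 0, 0, 0, 0.5], [0, 0, 0, 0, 0, 0, 0.5], [0, 0, 0, 0, 0, 0, 0.5], [0, 0, 0, 0, 0, 0, 0.5]]
  ],
  "force": 20
}}

```text
clock: 14.67
tool_pos: [0.4587, -0.0105, 0.0643]
eef_rot: [0.361, 0.933, -0.0, -0.0]
contact_force: [-0.5, -0.9, -1.1]
opening: 0.154
```

```bash
python3 - <<'E'
from h import *
np.set_printoptions(precision=4,suppress=True)
go([],47.3)
s=r.snapshot('scene');
im=np.clip(s['pixels'][200:300,190:310,::-1]*2.5,0,255).astype(np.uint8)
cv2.imwrite('pics/s13.png',cv2.resize(im,None,fx=6,fy=6,interpolation=cv2.INTER_CUBIC))
s=r.snapshot('wrist');cv2.imwrite('pics/w13.png',s['pixels'][:,:,::-1])
E
```

```text
turn [-0.    -0.     0.007]
t 14.6667 pos [ 0.4587 -0.0105  0.0643] az 47.68 f [-0.48 -0.95 -1.15] op 0.15392066482944466
```

View pics/s13.png

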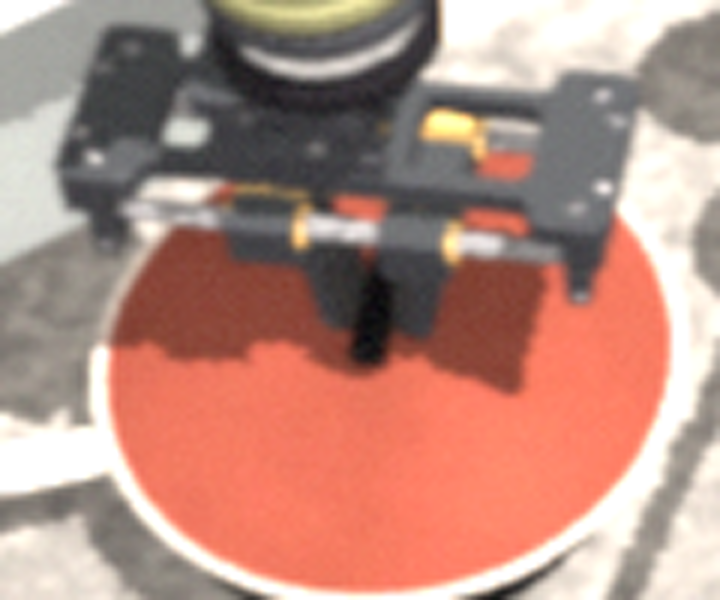

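View pics/w13.png

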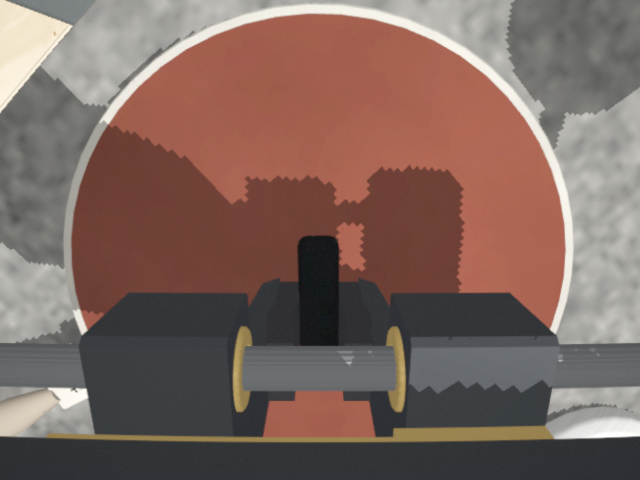

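The fingers stopped at 13.6 mm with the bar visibly between the pads. I'll raise the grip force and start a slow lift.

Call:
{"fn": "carry_out", "kwargs": {
  "commands": [
    [[0, 0, 0, 0, 0, 0, 0.5], [0, 0, 0, 0, 0, 0, 0.5], [0, 0, 0, 0, 0, -0.2, 0.5], [0, 0, 0, 0, 0, -0.5, 0.5], [0, 0, 0, 0, 0, -0.9, 0.5], [0, 0, 0, 0, 0, -1.3, 0.5], [0, 0, 0, 0, 0, -1.7, 0.5], [0, 0, 0, 0, 0, -2, 0.5], [0, 0, 0, 0, 0, -2, 0.5]]
  ],
  "force": 45
}}

```text
clock: 15.52
tool_pos: [0.4591, -0.0105, 0.0851]
eef_rot: [0.361, 0.933, 0.0, 0.001]
contact_force: [-0.2, -0.5, -2.7]
opening: 0.146
```

```bash
python3 - <<'E'
from h import *
np.set_printoptions(precision=4,suppress=True)
go([],47.3)
s=r.snapshot('scene');
cv2.imwrite('pics/s14.png',cv2.resize(s['pixels'][170:330,160:380,::-1],None,fx=3.5,fy=3.5,interpolation=cv2.INTER_CUBIC))
E
```

```text
turn [0.001 0.001 0.006]
t 15.5167 pos [ 0.4591 -0.0105  0.0851] az 47.67 f [-0.19 -0.51 -2.68] op 0.14621792194592073
```

View pics/s14.png

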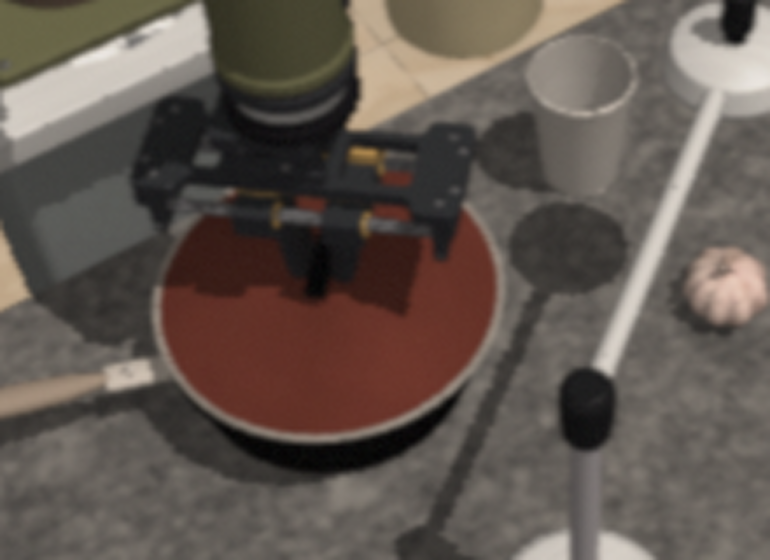

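The lid has come up with the gripper (2.7 N of load) and the pan stayed put. I'll go on to the final height.

Call:
{"fn": "carry_out", "kwargs": {
  "commands": [
    [[0, 0, 0, 0, 0, -0.5, 0.5], [0, 0, 0, 0, 0, -1.3, 0.5], [0, 0, 0, 0, 0, -2.3, 0.5], [0, 0, 0, 0, 0, -3.3, 0.5], [0, 0, 0, 0, 0, -4.3, 0.5], [0, 0, 0, 0, 0, -5.3, 0.5], [0, 0, 0, 0, 0, -6.3, 0.5], [0, 0, 0, 0, 0, -7.2, 0.5], [0, 0, 0, 0, 0, -7.9, 0.5], [0, 0, 0, 0, 0, -8.2, 0.5]]
  ]
}}

```text
clock: 16.4
tool_pos: [0.459, -0.0106, 0.1676]
eef_rot: [0.361, 0.933, 0.0, 0.001]
contact_force: [-0.2, -0.1, -2.1]
opening: 0.149
```

Call:
{"fn": "carry_out", "kwargs": {
  "commands": [
    [[0, 0, 0, 0, 0, 0, 0.5], [0, 0, 0, 0, 0, 0, 0.5], [0, 0, 0, 0, 0, 0, 0.5], [0, 0, 0, 0, 0, 0, 0.5], [0, 0, 0, 0, 0, 0, 0.5], [0, 0, 0, 0, 0, 0, 0.5]]
  ]
}}

```text
clock: 16.9
tool_pos: [0.4585, -0.0105, 0.1661]
eef_rot: [0.361, 0.933, -0.0, -0.0]
contact_force: [-0.0, -0.5, -2.9]
opening: 0.153
```

```bash
python3 - <<'E'
from h import *
np.set_printoptions(precision=4,suppress=True)
go([],47.3)
print(r.get_state()['qd'])
for n in('scene','top','wrist'):
    s=r.snapshot(n);cv2.imwrite(f'pics/{n}15.png',s['pixels'][:,:,::-1])
    hsv=cv2.cvtColor(s["pixels"],cv2.COLOR_RGB2HSV)
    m=(((hsv[...,0]<8)|(hsv[...,0]>172))&(hsv[...,1]>100)&(hsv[...,2]<190)).astype(np.uint8)
    N,l,st,c=cv2.connectedComponentsWithStats(m)
    i=1+np.argmax(st[1:,4]);print(n,st[i])
    cs=cv2.findContours((l==i).astype(np.uint8),cv2.RETR_EXTERNAL,cv2.CHAIN_APPROX_NONE)[0]
    hull=cv2.convexHull(max(cs,key=len))[:,0]
    for z in(.15,.165,.18):
        P=np.array([plane(s,p,z)[:2] for p in hull],np.float32)
        print(z,cv2.minEnclosingCircle(P),cv2.fitEllipse(P))
E
```

```text
turn [-0.    -0.001  0.006]
t 16.9 pos [ 0.4585 -0.0105  0.1661] az 47.67 f [-0.04 -0.5  -2.89] op 0.15268915814865558
[ 0.0013 -0.0048 -0.0014 -0.0002 -0.0008  0.      0.0014]
scene [ 198  205  102   67 4874]
0.15 ((0.45160627365112305, -0.007939145900309086), 0.10543735325336456) ((0.4517381191253662, -0.007855631411075592), (0.20974794030189514, 0.21004368364810944), 135.94410705566406)
0.165 ((0.4632975161075592, -0.012479614466428757), 0.10337168723344803) ((0.46342676877975464, -0.012397782877087593), (0.20563477277755737, 0.20592471957206726), 135.9457244873047)
0.18 ((0.4749886989593506, -0.017020095139741898), 0.1013059914112091) ((0.47511541843414307, -0.016939926892518997), (0.201521635055542, 0.20180578529834747), 135.94578552246094)
top [ 307  280   34   64 1258]
0.15 ((0.42796003818511963, 0.04810575395822525), 0.07837998121976852) ((0.42723751068115234, 0.05219386890530586), (0.06300030648708344, 0.1483112871646881), 117.74185943603516)
0.165 ((0.42870160937309265, 0.04828835278749466), 0.07730709761381149) ((0.4279889762401581, 0.052320446819067), (0.06213684752583504, 0.14627857506275177), 117.74186706542969)
0.18 ((0.4294431805610657, 0.048470959067344666), 0.07623420655727386) ((0.4287404716014862, 0.05244702473282814), (0.06127338483929634, 0.14424586296081543), 117.74185943603516)
wrist [    72     14    493    316 111417]
0.15 ((0.4616023302078247, -0.013363339006900787), 0.1119675263762474) ((0.4617989957332611, -0.013477856293320656), (0.22261108458042145, 0.22350245714187622), 131.35113525390625)
0.165 ((0.4572145342826843, -0.009356386959552765), 0.10255913436412811) ((0.45739465951919556, -0.009461278095841408), (0.20388881862163544, 0.20470522344112396), 131.35081481933594)
0.18 ((0.45282676815986633, -0.005349438637495041), 0.09315074235200882) ((0.4529903531074524, -0.005444705486297607), (0.18516656756401062, 0.1859079748392105), 131.3505401611328)
```

View pics/scene15.png

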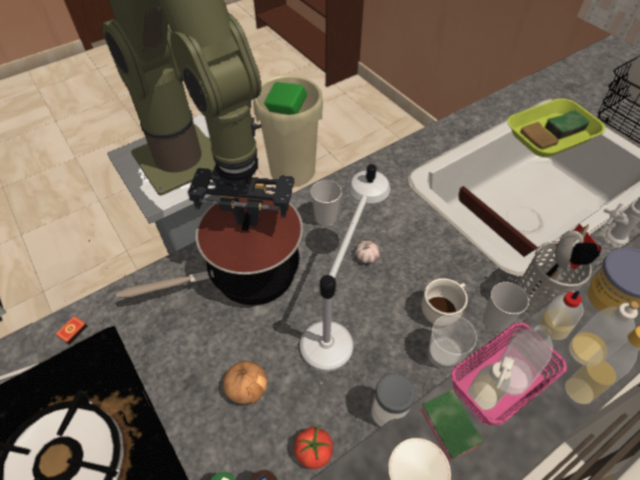

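View pics/top15.png

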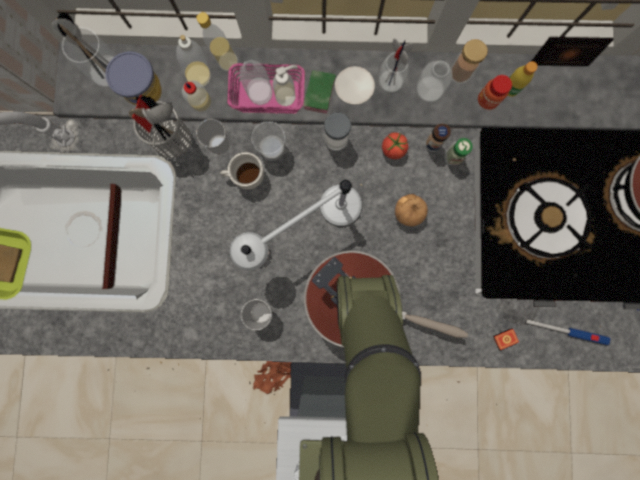

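View pics/wrist15.png

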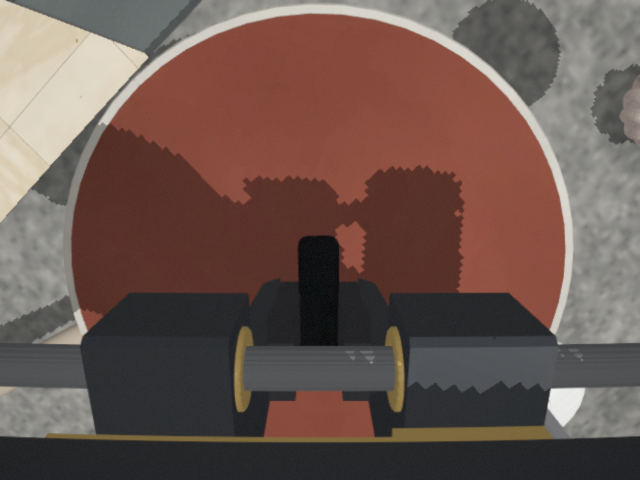

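The lid's outline fits a circle of radius about 103 mm at z ≈ 0.165, centred near (0.460, −0.011), in both the scene and wrist views, so it is level and over the pan. The lamp head is at (250,250) in the top view, well clear. The pan handle tip (467,335), onion, garlic and cup show no visible change from the first picture.

```bash
python3 -c "
from h import *
go([]);r.finish_job();go([])"
```

```text
t 17.05 pos [ 0.4587 -0.0105  0.1663] az 47.67 f [-0.16  0.67 -2.22] op 0.1491712378999273
the job is handed in; nothing more can be done
the job is handed in; nothing more can be done
```

I swung the lamp about 1 rad towards the robot's left by its knob, then lifted the lid straight up by its handle, about 10 cm. I handed the job in at 17 s, still holding the lid over the pan; no verdict was reported.

**Last checks:**
- **Lid:** it looked round in both the scene and wrist views, so level. It was centred within a few mm of the pan's centre and stood still, with 2–3 N of load on the gripper.
- **Lid height:** I estimate the lid's centre at 0.167–0.177 m, inside the allowed 0.14–0.215 m.
- **Lamp:** the knob is about 0.24 m from the pan's centre.
- **Pan, garlic, onion and cup:** by eye, they showed no movement from the first picture.

**What failed or disagreed:**
- **First grasp:** it closed on air. The fingertips were about 15 mm higher than the given figures put them, so I lowered the tool until it touched the lid.
- **Contact force:** that search briefly reached 41 N on the wrist because I sent two steps without checking between them. The contact appeared to be fingertips on the lid, which the 40 N limit on the arm and gripper body shouldn't cover; I couldn't confirm that.
- **Handle width:** it measured about 14 mm across the grip, not the 32 mm given.

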